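Lock the sample carousel with its slotted disc and bar

ROBOT

A 7-joint arm with a two-finger parallel gripper is mounted at the origin on the work surface. World frame = base frame: x ahead of the robot, y to its left, z up, the work surface at z = 0. Lengths are in m, angles in rad, forces in N, time in s.
With the tool pointing down it reaches from about 0.425 to 0.875 m from the base axis. Payload 8.4 kg.
Tool frame: the origin (TCP) lies midway between the tips of the shut fingers; the grasp point (between the pads) lies grip_depth behind it (grip_depth is the distance from the TCP to the grasp point, in m); z points along the fingers, y is the line along which they close (so a half turn about z gives the same grasp; the last joint's range is limited). The gripper opens to 87 mm and grips with 3 to 60 N. Pads are 19 mm wide; open, the fingers measure 117 mm over their backs; the gripper's body (75 mm by 190 mm) begins 51 mm behind the grasp point.
Start: joints at [-1.411, 0.333, 0.04, 1.465, -0.013, 1.343, -0.059], TCP at [0.166, 0.628, 0.223] pointing down, gripper open.
Joint ranges: [-2.58, 2.58], [-0.38, 2.09], [-1.3, 1.39], [0.25, 2.4], [-1.5, 4.64], [0.08, 2.09], [-2.65, 2.65]. Speed limits (rad/s): [2.22, 2.22, 2.79, 2.79, 3.14, 3.14, 3.14].

INTERFACE

Orientations are given as a rotation vector (axis times angle).
In Python, from station import read_state, read_camera, camera_model, job_done, grip_depth gives the robot as it stands.
- The arm moves only by the shell command python3 -m jog 'ROWS' [FORCE]. ROWS is JSON, a list of rows, each a list of 5 numbers: the closure, from 0 (fully open) to 1 (shut), then the shift along the tool's x, y, z in m, then the turn about the tool's z in rad. A call has 1 to 5 rows; each row shifts and turns the commanded pose from where the row before left it, along the tool's axes as they then stand; what a row does not reach is not made up. A row lasts 1/10 s, in which the tool goes at most 50 mm and 8.59 degrees, less where a joint would pass 70% of its speed; a pose out of reach is approached as far as the arm can. A call is refused whole if a number of a shift passes 0.05 or a number of a turn 0.15, either way. A call with a gripper value outside its range is refused whole. The fingers move at their own pace and stop on an object; FORCE is the grip in N (left out, the last holds). Time passes only in rows, so rows that do not move let the fingers close. It gives the time, the measured TCP pose, the force, the opening and the grip force at its end, in the units of the state.
- read_state(): the state, without advancing time (a new reading comes with each control period).
- read_camera(name): name is "side" or "top"; returns the picture (480x640x3 uint8, red, green, blue); there is no depth.
- camera_model(name): a dict with "fovy" (degrees; the focal length in pixels is half the picture's height over the tangent of half this angle, whatever the lens; pixels are square), "cx", "cy" (the principal point, pixels), "k1" (the pictures are not rectified: a ray, as slopes to the right and down, at radius r is drawn at 1 + k1 r^2 times it, then the intrinsics apply), "world_from_camera" (4x4, takes a point from camera to world coordinates). Camera axes: x right, y down, z forward; pixel columns grow to the right and rows downward; lengths in m; the calibration is good to about 2 mm. A picture is of the moment at which its call begins. camera_model takes no time and is no camera call.
- job_done(): hands the job in; it is judged then, once.
The state is a dict: "t": time; "joint_pos": joint angles; "qd": joint speeds; "joint_torque": joint torques, N m; "ee_pos": TCP position; "eef_rot": TCP orientation; "force": force on the tool from outside, world axes, zero at the start; "ft_torque": the same for the moment, N m; "width": opening from 0.0 (shut) to 1.0 (fully open); "gripper_force": force on a finger pad.
Only numpy, scipy, OpenCV 4.12 (cv2) and the standard library are available. Lean on these libraries where they do the work, as an engineer would, in place of code of your own. Each camera call takes 0.05 s, during which the arm holds its last target. There are 200 camera calls.

TASK

Lock the sample carousel on the lab bench so it can be moved. With a fingertip push the orange peg round to turn the silver disc until its slot faces the steel locking bar, then push the bar by its blue tab into the slot until it is fully home against its stop. Only push: do not lift the bar, leave the flask, the jar and the meter where they stand, and finish with the fingers clear of everything.

Things in the scene. Friction and masses are not known exactly. Their poses are not given: they have to be found in the camera images.
- lock_base: Fixed base of the carousel. Origin: on the disc's pivot axis at bench level. Its +x is the direction in which the bar is pushed, from bar to pivot; z up. A dark plate 150 x 150 x 12 mm is centred on the pivot; a grey arm 70 mm wide holds the bar's open-topped channel along x, from -186 to -68 mm: floor 18 mm, wall tops 32 mm above the bench, 17 mm wide inside, 29 mm over the walls.
- stop (a point): Middle of the face of the white bridge over the channel, against which the bar's tab stops: at x = -113 mm, y = 0 in the base's frame, 42 mm above the bench. The bridge is 35 mm wide, its top 48 mm above the bench, and runs from x = -113 to -88 mm.
- turntable (a joint): Turn of the silver disc about the vertical pivot, rad, positive counter-clockwise from above. 0 (or any multiple of 2 pi) is the locking position, slot facing the bar. It turns endlessly both ways, stays where left, and needs about 1.2 N on the peg. Disc radius 62 mm, underside 20 mm, top 36 mm above the bench. It starts 0.7 rad or more away from locking, on either side.
- peg (a point): Middle of the orange upright peg on the disc, 14 mm in diameter, from 36 to 66 mm above the bench (this point at 51 mm). It stands 42 mm from the pivot, exactly opposite the slot, and turns with the disc; in the locking position it is at x = +42 mm, y = 0 in the base's frame. Nothing else stands more than 2 mm above the disc.
- slot_mouth (a point): Centre of the mouth of the disc's slot, on the rim, 62 mm from the pivot, 28 mm above the bench. The slot is 22 mm wide, 32 mm deep, cut right through, with a yellow stripe along each side. When locking it is at x = -62 mm, y = 0 in the base's frame. It may be up to about 6 mm to one side: the bar's tapered nose then brings the disc true.
- bar_tab (a point): Middle of the upright blue tab at the bar's outer end: 8 mm thick along the bar, 30 mm wide, from 34 to 64 mm above the bench (this point at 49 mm). Push its outer face, away from the disc. In the base's frame it starts at x = -167 to -153 mm, y = 0, and is home at x = -117 mm, where the tab meets the bridge.
- bar_nose (a point): Tip of the tapered nose of the bar, 26 mm above the bench, 81 mm ahead of the tab's middle; the last 10 mm taper from 14 to 6 mm wide. Home, it lies 36 mm from the pivot, 26 mm inside the rim.
- bar: The loose steel bar, 85 mm long, 14 mm wide, 16 mm high, about 0.17 kg, lying in its channel and sliding with light friction. Origin at the centre of its underside, 18 mm above the bench, 38.5 mm ahead of the tab's middle; its +x axis points to the nose.
- flask_mid (a point): Middle, 42 mm up, of a loose green-glass conical flask, 52 mm in diameter, 85 mm tall; leave alone.
- jar_mid (a point): Middle, 35 mm up, of a loose amber jar, 48 mm in diameter, 70 mm tall; leave alone.
- meter_mid (a point): Middle, 18 mm up, of a loose black hand-held meter lying flat, 80 x 150 x 36 mm (x, y, z of its own frame), with a red dial; leave alone.
Not all that is in view belongs to the job. Of the things like the bar, leave any that is yellow; of the rest the smaller one is meant.

How it is judged:
By the outcome, as a careful person would: the job done as asked, in the order asked, and still so for the second after the job is handed in, with the robot touching nothing.
It also fails if it takes over 45 s, if anything falls off the work surface, if the arm or the gripper's body presses on something with over 40 N, if the wrist force passes 120 N, or if a joint passes its speed limit or range.

## Working session

There is one attempt and no reset: what is moved stays moved. The work goes in short steps, Python scripts to look and compute and a shell command to move; the robot and the scene stay as the last step left them, time stands still between calls to the robot, and variables do not carry over. Pictures are saved under pics/ and viewed, at most 10 in all, crops included, and the job is handed in when it is done.

```bash
ls; mkdir -p pics; cat > h.py <<'E'
import numpy as np,cv2
from station import *
def cam(n):
    m=camera_model(n);f=240/np.tan(np.radians(m["fovy"])/2);return m,f,np.array(m["world_from_camera"])
def ray(n,u,v):
    m,f,T=cam(n);d=np.array([(u-m["cx"])/f,(v-m["cy"])/f]);s=d.copy()
    for _ in range(30): s=d/(1+m["k1"]*(s@s))
    return T[:3,3],T[:3,:3]@np.array([s[0],s[1],1])
def at(n,u,v,z):
    o,d=ray(n,u,v);return o+d*(z-o[2])/d[2]
def proj(n,p):
    m,f,T=cam(n);q=T[:3,:3].T@(np.array(p)-T[:3,3]);s=q[:2]/q[2];s=s*(1+m["k1"]*(s@s));return f*s+[m["cx"],m["cy"]]
def snap(n,fn,box=None,k=1):
    im=read_camera(n)[:,:,::-1]
    if box: im=im[box[1]:box[3],box[0]:box[2]]
    cv2.imwrite("pics/"+fn,cv2.resize(im,None,fx=k,fy=k,interpolation=cv2.INTER_CUBIC))
E
python3 - <<'E'
from h import *
snap("top","t0.png");snap("side","s0.png");print(grip_depth if not callable(grip_depth) else grip_depth())
s=read_state();print(s["ee_pos"],s["eef_rot"],s["force"])
for n in("top","side"): print(cam(n))
E
```

```text
pics
0.0187
[0.16628327 0.6279445  0.22174731] [-4.05449581e-01 -3.11524039e+00  2.28652595e-03] [-0.1057633   0.73150395 -0.11237052]
({'fovy': 43.286385196697616, 'cx': 318.14796564692074, 'cy': 240.1854462110264, 'k1': -0.20630313478485712, 'world_from_camera': array([[-0.01449962, -0.98164223,  0.19017963,  0.36609677],
       [-0.99982249,  0.01194539, -0.01457016,  0.01898883],
       [ 0.01203092, -0.19035713, -0.98164119,  1.19600339],
       [ 0.        ,  0.        ,  0.        ,  1.        ]])}, np.float64(604.8382590800287), array([[-0.01449962, -0.98164223,  0.19017963,  0.36609677],
       [-0.99982249,  0.01194539, -0.01457016,  0.01898883],
       [ 0.01203092, -0.19035713, -0.98164119,  1.19600339],
       [ 0.        ,  0.        ,  0.        ,  1.        ]]))
({'fovy': 49.75169217419966, 'cx': 316.091744210815, 'cy': 239.15239714614114, 'k1': -0.13138391447343195, 'world_from_camera': array([[ 0.89407012, -0.34265335,  0.28849141,  0.38446013],
       [-0.44784156, -0.69639232,  0.56078131, -0.4520298 ],
       [ 0.00874961, -0.63057626, -0.77607798,  0.70576488],
       [ 0.        ,  0.        ,  0.        ,  1.        ]])}, np.float64(517.6069987054635), array([[ 0.89407012, -0.34265335,  0.28849141,  0.38446013],
       [-0.44784156, -0.69639232,  0.56078131, -0.4520298 ],
       [ 0.00874961, -0.63057626, -0.77607798,  0.70576488],
       [ 0.        ,  0.        ,  0.        ,  1.        ]]))
```

View pics/t0.png

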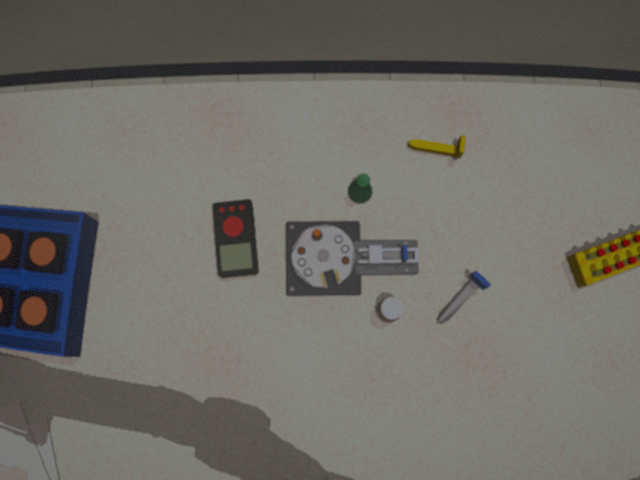

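View pics/s0.png

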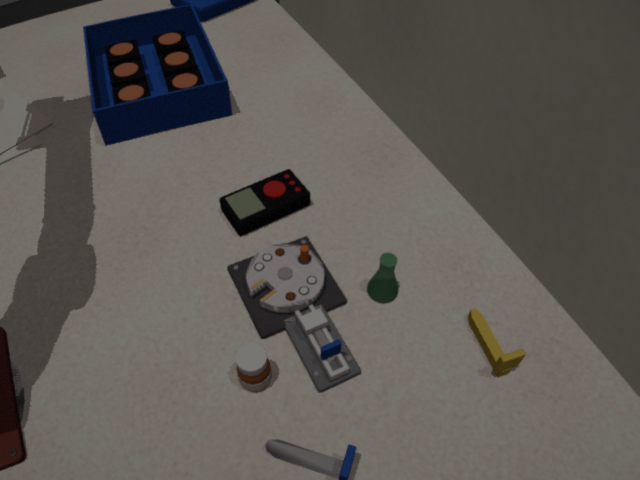

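The top view shows the disc at (323,255), the peg at (317,234) and the slot at about (331,280). There are three bar-like things: a yellow one at (438,148), a big loose grey one with a blue tab at (462,297), and the one in the channel with its blue tab at (404,254). The yellow one is excluded and the channel one is the smaller of the rest, so I choose it and check it in a close crop. Flask (361,187), jar (390,307), meter (235,238).

```bash
python3 - <<'E'
from h import *
snap("top","t1.png",(275,165,435,325),3.75)
E
```

```text
(no output)
```

View pics/t1.png

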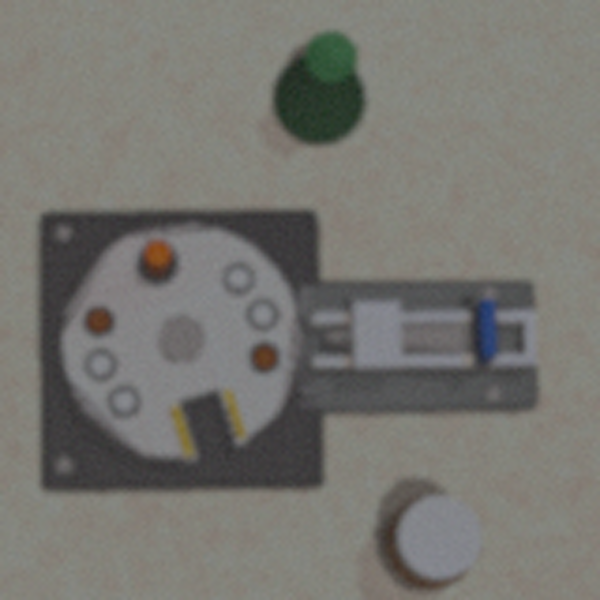

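The crop shows the peg top at (158,252), the hub at (181,338), the slot mouth at about (215,448), the tab top at (485,330) and the bridge at (377,333), all in crop pixels. The small bar lies in the channel under the bridge.

```bash
python3 - <<'E'
from h import *
g=lambda u,v,z:at("top",275+(u-1.4)/3.75,165+(v-1.4)/3.75,z)[:2]
P=g(181,338,.036);peg=g(158,252,.066);tab=g(485,330,.064);sl=g(215,448,.036)
C=np.array([g(*c,.012) for c in((42,212),(318,210),(322,488),(42,490))])
print("pivot",P,"plate ctr",C.mean(0),[np.linalg.norm(C[i]-C[i-1]) for i in range(4)])
for n,a in(("peg",peg),("tab",tab),("slot",sl)): print(n,a,"r",np.linalg.norm(a-P))
bx=(C[0]-C[1])+(C[3]-C[2]);ax=P-tab
y1=np.arctan2(bx[1],bx[0]);y2=np.arctan2(ax[1],ax[0]);print("yaw",y1,y2)
e=g(377,333,.048);print("bridge",e,np.linalg.norm(e-P),np.arctan2(*(P-e)[::-1]))
a=peg-P;print("peg ang",np.arctan2(a[1],a[0]),"slot+pi",np.arctan2(*(P-sl)[::-1]))
for n,(u,v),z in(("flask",(361-275,0),0),):pass
print("flask",g(318,100,.0),"jar top",g(438,537,.07), "bigbar", at("top",462,297,.02))
# side check
for n,(u,v),z in(("pivot",(285,273),.036),("peg",(305,247),.066),("tab",(331,347),.064)): print("side",n,at("side",u,v,z))
s=read_state();from scipy.spatial.transform import Rotation as R
print(R.from_rotvec(s["eef_rot"]).as_matrix().round(3))
E
```

```text
pivot [ 0.56184533 -0.00704018] plate ctr [ 0.56022929 -0.00757302] [np.float64(0.14907004080243158), np.float64(0.14788147371902619), np.float64(0.1493961127230663), np.float64(0.14673687004972746)]
peg [0.60129873 0.00462969] r 0.041143118139860664
tab [ 0.55920347 -0.16140218] r 0.15438460701486453
slot [ 0.50422101 -0.02362676] r 0.059963965456283116
yaw 1.5654691918087096 1.5536832796787292
bridge [ 0.5611204  -0.10778081] 0.1007432449669616 1.563600443915175
peg ang 0.287588847709224 slot+pi 0.2802638478198485
flask [ 0.69901133 -0.08499247] jar top [ 0.45379287 -0.13283772] bigbar [ 0.47601636 -0.28132662  0.02      ]
side pivot [ 0.55831309 -0.00808338  0.036     ]
side peg [0.59950045 0.00373609 0.066     ]
side tab [ 0.55591409 -0.16800345  0.064     ]
[[-0.967  0.256 -0.   ]
 [ 0.256  0.967 -0.001]
 [-0.    -0.001 -1.   ]]
```

Pivot is about (0.560,-0.0075) and base yaw about 1.56. The peg is at world angle 0.284, so the disc needs about +1.276 rad CCW. I'll close the fingers and travel above the scene.

```bash
cat >> h.py <<'E'
from scipy.spatial.transform import Rotation as R
def to(x,y,z,yaw=None):
    s=read_state();M=R.from_rotvec(s["eef_rot"]).as_matrix();p=np.array(s["ee_pos"])
    w=np.arctan2(M[1,0],M[0,0]);d=M.T@(np.array([x,y,z])-p)
    turn=0 if yaw is None else -((yaw-w+np.pi)%(2*np.pi)-np.pi)
    print("t %.2f"%s["t"],"p",p.round(4),"yaw %.3f"%w,"F",np.round(s["force"],2),"-> shift",d.round(4),"turn %.3f"%turn)
E
R='[1,-0.036,-0.03,0,0]'
python3 -m jog '[[1,-0.036,-0.03,0,0],[1,-0.036,-0.03,0,0],[1,-0.036,-0.03,0,0],[1,-0.036,-0.03,0,0],[1,-0.036,-0.03,0,0]]' 30
python3 -m jog '[[1,-0.036,-0.03,0,0],[1,-0.036,-0.03,0,0],[1,-0.036,-0.03,0,0],[1,-0.036,-0.03,0,0],[1,-0.036,-0.03,0,0]]'
python3 -m jog '[[1,-0.036,-0.03,0,0],[1,-0.036,-0.03,0,0],[1,-0.036,-0.03,0,0],[1,-0.036,-0.03,0,0],[1,-0.036,-0.03,0,0]]'
python3 -m jog '[[1,0,0,0,0.13],[1,0,0,0,0.13],[1,0,0,0,0.13],[1,0,0,0,0]]'
python3 -c "
from h import *
to(.62,-.0106,.12,2.49)"
```

```text
t: 0.65
ee_pos: [0.3027, 0.4354, 0.2224]
eef_rot: [-0.405, -3.115, 0.0]
force: [0.6, 0.8, 0.4]
width: 0.638
gripper_force: 0.0
t: 1.15
ee_pos: [0.4383, 0.2444, 0.2226]
eef_rot: [-0.405, -3.115, -0.001]
force: [1.3, 0.4, -0.0]
width: 0.169
gripper_force: 0.0
t: 1.65
ee_pos: [0.5739, 0.0535, 0.2226]
eef_rot: [0.405, 3.115, 0.0]
force: [0.4, 0.4, 0.9]
width: 0.005
gripper_force: 0.0
t: 2.05
ee_pos: [0.573, 0.055, 0.2223]
eef_rot: [-1.005, -2.976, 0.001]
force: [0.1, -0.5, -0.0]
width: 0.005
gripper_force: 0.0
t 2.05 p [0.573  0.055  0.2223] yaw 2.491 F [ 0.08 -0.46 -0.03] -> shift [-0.0772 -0.0237  0.1023] turn 0.001
```

```bash

python3 -m jog '[[1,-0.039,-0.012,0,0],[1,-0.038,-0.012,0,0],[1,0,0,0.045,0],[1,0,0,0.045,0],[1,0,0,0.02,0]]'
python3 - <<'E'
from h import *
to(.62,-.0106,.046,2.49)
snap("side","s2.png",(215,150,415,300),4)
print(proj("side",(.6005,.0043,.066)),proj("side",(.560,-.0075,.036)))
E
```

```text
t: 2.55
ee_pos: [0.6178, -0.0106, 0.1083]
eef_rot: [-0.994, -2.975, 0.003]
force: [0.2, 0.3, 0.4]
width: 0.006
gripper_force: 0.0
t 2.55 p [ 0.6178 -0.0106  0.1083] yaw 2.497 F [0.16 0.3  0.39] -> shift [-0.002   0.0015  0.0623] turn 0.007
[305.41542187 246.52719692] [285.81603606 272.34705289]
```

View pics/s2.png

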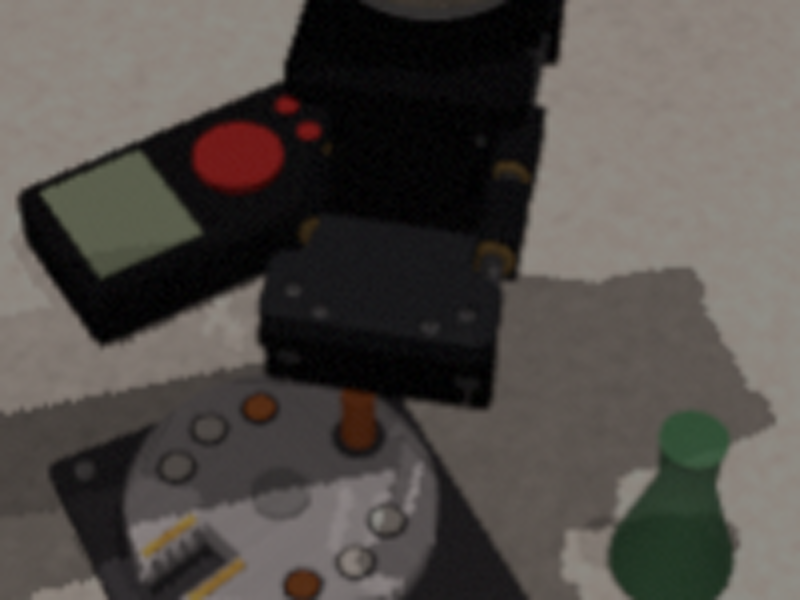

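```bash

python3 - <<'E'
from h import *
s=read_state();M=R.from_rotvec(s["eef_rot"]).as_matrix();p=s["ee_pos"]
c=lambda o:((proj("side",p+M@np.array(o))-[215,150])*4).round()
print("tcp",c((0,0,0)))
for z in(0,-.02,-.04):
  print(z,[c((a*.0095,b*.015,z)) for a,b in((1,1),(1,-1),(-1,-1),(-1,1))])
print("body",[c((a*.0375,b*.095,-.07)) for a,b in((1,1),(1,-1),(-1,-1),(-1,1))])
E
```

```text
tcp [417. 332.]
0 [array([399., 299.]), array([385., 359.]), array([435., 366.]), array([448., 306.])]
-0.02 [array([400., 264.]), array([385., 324.]), array([436., 331.]), array([450., 271.])]
-0.04 [array([401., 227.]), array([386., 288.]), array([438., 295.]), array([452., 235.])]
body [array([367.,  13.]), array([256., 397.]), array([484., 432.]), array([562.,  39.])]
```

The block in view is the gripper's body end, which matches the projection. The fingers are hidden behind it. The peg at crop (358,430) is where predicted. Descending beside the peg.

```bash

python3 -m jog '[[1,-0.002,0.001,0.03,0],[1,0,0,0.02,0],[1,0,0,0.011,0],[1,0,0,0,0]]'
python3 - <<'E'
from h import *
n=np.array([np.cos(2.49),np.sin(2.49)]);P=np.array([.560,-.0075])
for th in np.append(np.arange(.284,1.56,.16),1.56):
    t=P+.042*np.array([np.cos(th),np.sin(th)])-.0165*n
    print(round(th,3),end=" ");to(t[0],t[1],.047,2.49)
E
```

```text
t: 3.0
ee_pos: [0.6216, -0.0108, 0.0509]
eef_rot: [-0.998, -2.977, 0.001]
force: [0.2, 0.3, 0.6]
width: 0.008
gripper_force: 0.0
0.284 t 3.00 p [ 0.6216 -0.0108  0.0509] yaw 2.495 F [0.2  0.3  0.63] -> shift [ 0.0096 -0.0009  0.0039] turn 0.005
0.444 t 3.00 p [ 0.6216 -0.0108  0.0509] yaw 2.495 F [0.2  0.3  0.63] -> shift [0.0153 0.0027 0.0039] turn 0.005
0.604 t 3.00 p [ 0.6216 -0.0108  0.0509] yaw 2.495 F [0.2  0.3  0.63] -> shift [0.0214 0.0053 0.0039] turn 0.005
0.764 t 3.00 p [ 0.6216 -0.0108  0.0509] yaw 2.495 F [0.2  0.3  0.63] -> shift [0.028  0.0069 0.0039] turn 0.005
0.924 t 3.00 p [ 0.6216 -0.0108  0.0509] yaw 2.495 F [0.2  0.3  0.63] -> shift [0.0347 0.0074 0.0039] turn 0.005
1.084 t 3.00 p [ 0.6216 -0.0108  0.0509] yaw 2.495 F [0.2  0.3  0.63] -> shift [0.0414 0.0069 0.0039] turn 0.005
1.244 t 3.00 p [ 0.6216 -0.0108  0.0509] yaw 2.495 F [0.2  0.3  0.63] -> shift [0.0479 0.0053 0.0039] turn 0.005
1.404 t 3.00 p [ 0.6216 -0.0108  0.0509] yaw 2.495 F [0.2  0.3  0.63] -> shift [0.0541 0.0027 0.0039] turn 0.005
1.56 t 3.00 p [ 0.6216 -0.0108  0.0509] yaw 2.495 F [0.2  0.3  0.63] -> shift [ 0.0596 -0.0008  0.0039] turn 0.005
```

```bash

python3 -m jog '[[1,0.005,0,0.003,0],[1,0.005,0,0,0],[1,0.005,0.002,0,0]]'
python3 -m jog '[[1,0.006,0.002,0,0],[1,0.006,0.002,0,0],[1,0.006,0.001,0,0],[1,0.006,0,0,0]]'
python3 -m jog '[[1,0.006,0,0,0],[1,0.004,-0.001,0,0],[1,0,0,0,0]]'
python3 - <<'E'
from h import *
to(.62,-.0106,.046,2.49)
snap("top","t3.png",(275,165,435,325),3.75)
E
```

```text
t: 3.3
ee_pos: [0.612, -0.0005, 0.0497]
eef_rot: [1.001, 2.976, 0.001]
force: [2.6, -1.6, -0.3]
width: 0.008
gripper_force: 1.3
t: 3.7
ee_pos: [0.5951, 0.019, 0.0487]
eef_rot: [1.0, 2.978, 0.0]
force: [3.6, -0.8, 0.2]
width: 0.005
gripper_force: 1.2
t: 4.0
ee_pos: [0.5856, 0.0237, 0.0483]
eef_rot: [-1.0, -2.976, 0.0]
force: [-0.2, -0.5, -0.1]
width: 0.006
gripper_force: 0.0
t 4.00 p [0.5856 0.0237 0.0483] yaw 2.493 F [-0.24 -0.46 -0.13] -> shift [-0.0482 -0.0066  0.0022] turn 0.003
```

View pics/t3.png

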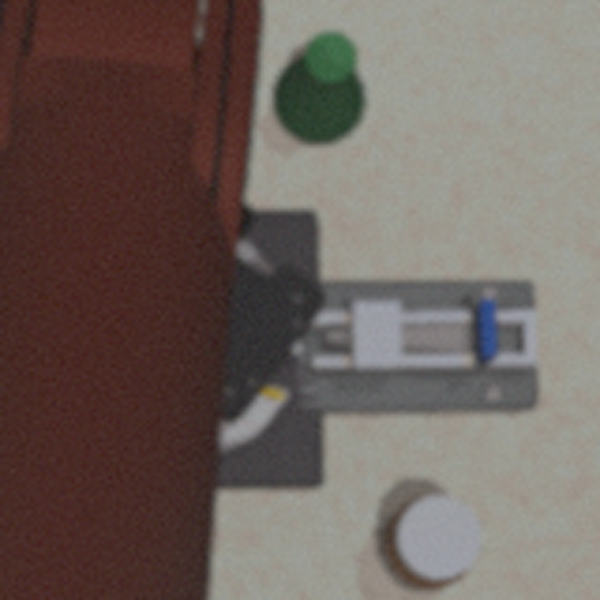

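```bash

python3 - <<'E'
from h import *
g=lambda u,v,z:at("top",275+(u-1.4)/3.75,165+(v-1.4)/3.75,z)[:2]
P=np.array([.560,-.0075])
for c in((241,440),(232,392),(286,393),(262,393)): 
  a=g(*c,.036)-P;print(c,np.linalg.norm(a),np.arctan2(a[1],a[0]))
n=np.array([np.cos(2.49),np.sin(2.49)])
s=read_state()["ee_pos"][:2]+.0165*n-P;print("peg if touching",np.linalg.norm(s),np.arctan2(s[1],s[0]))
for th in(1.4,1.56):
    t=P+.042*np.array([np.cos(th),np.sin(th)])-.0165*n;to(*t,.047,2.49)
E
```

```text
(241, 440) 0.05967643452612135 -2.622638596356007
(232, 392) 0.03694738548971992 -2.381805940856536
(286, 393) 0.060136906167226604 -2.0492738673567286
(262, 393) 0.04934260207490397 -2.162395035352671
peg if touching 0.04309401170676161 1.2696411302082729
t 4.05 p [0.5859 0.0236 0.0483] yaw 2.493 F [ 0.5  -0.42  0.04] -> shift [ 0.0046 -0.0032  0.0013] turn 0.003
t 4.05 p [0.5859 0.0236 0.0483] yaw 2.493 F [ 0.5  -0.42  0.04] -> shift [ 0.0103 -0.0068  0.0013] turn 0.003
```

The visible yellow stripe at (273,393) is the far stripe, now turned by about 1.0 rad. That agrees with the fingertip estimate of peg angle 1.27. About 0.29 rad remains.

```bash

python3 -m jog '[[1,0.003,-0.002,0,0],[1,0.004,-0.002,0,0],[1,0.003,-0.003,0,0],[1,0,0,0,0]]'
python3 -m jog '[[1,-0.02,0,0,0],[1,-0.01,0,-0.02,0],[1,0,0,-0.05,0],[1,0,0,-0.04,0]]'
python3 -c "
from h import *
to(.559,-.20,.15,1.56)"
```

```text
t: 4.45
ee_pos: [0.5738, 0.0238, 0.0485]
eef_rot: [-1.001, -2.977, 0.0]
force: [-0.0, -0.7, 0.9]
width: 0.009
gripper_force: 0.1
t: 4.85
ee_pos: [0.5981, 0.005, 0.16]
eef_rot: [-1.003, -2.976, 0.002]
force: [1.3, 0.9, -0.1]
width: 0.005
gripper_force: 0.0
t 4.85 p [0.5981 0.005  0.16  ] yaw 2.492 F [ 1.28  0.89 -0.09] -> shift [-0.0929 -0.1869  0.0102] turn 0.932
```

```bash

python3 -m jog '[[1,-0.02,-0.04,0,0],[1,-0.02,-0.04,0,0],[1,-0.02,-0.04,0,0],[1,-0.018,-0.04,0,0],[1,-0.014,-0.026,0,0]]'
python3 -m jog '[[1,0,0,0,0.15],[1,0,0,0,0.15],[1,0,0,0,0.15],[1,0,0,0,0.15],[1,0,0,0,0.15]]'
python3 -m jog '[[1,0,0,0,0.15],[1,0,0,0,0.04],[1,0,0,0,0]]'
python3 - <<'E'
from h import *
to(.559,-.20,.044,1.56)
snap("top","t4.png",(275,165,435,325),3.75)
E
```

```text
t: 5.35
ee_pos: [0.5575, -0.2015, 0.1587]
eef_rot: [-1.006, -2.976, 0.001]
force: [0.8, -0.6, -1.4]
width: 0.006
gripper_force: 0.0
t: 5.85
ee_pos: [0.5589, -0.1979, 0.1583]
eef_rot: [-2.029, -2.397, 0.0]
force: [-0.2, 1.0, -0.2]
width: 0.004
gripper_force: 0.0
t: 6.15
ee_pos: [0.559, -0.1978, 0.1583]
eef_rot: [-2.241, -2.2, 0.001]
force: [0.2, 0.7, -0.7]
width: 0.002
gripper_force: 0.0
t 6.15 p [ 0.559  -0.1978  0.1583] yaw 1.552 F [ 0.18  0.73 -0.75] -> shift [-2.200e-03  1.000e-04  1.143e-01] turn -0.008
```

View pics/t4.png

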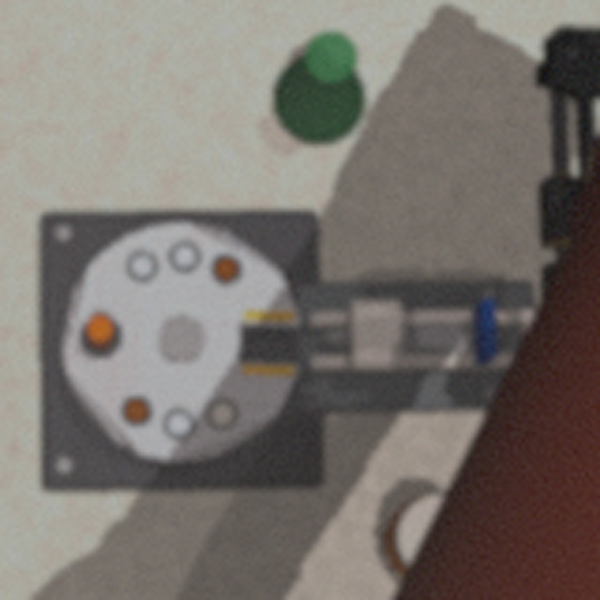

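The disc is aligned: the stripes at y≈317 and 370 put the slot mid at 343.5 against the bar nose at y≈338, i.e. about 2.5 mm off, within tolerance. Descending behind the tab at (485,330).

```bash

python3 -m jog '[[1,-0.002,0,0.05,0],[1,0,0,0.04,0],[1,0,0,0.026,0],[1,0,0,0,0]]'
python3 -m jog '[[1,0.008,0,0,0],[1,0.008,0,0,0],[1,0.006,0,0,0],[1,0.006,0,0,0],[1,0.006,0,0,0]]'
python3 -c "
from h import *
to(.559,-.138,.044,1.56)"
```

```text
t: 6.6
ee_pos: [0.5567, -0.1991, 0.0392]
eef_rot: [-2.236, -2.199, 0.006]
force: [-0.2, 0.1, -0.1]
width: 0.007
gripper_force: 0.0
t: 7.1
ee_pos: [0.5606, -0.1656, 0.0434]
eef_rot: [2.24, 2.201, 0.001]
force: [0.1, -1.8, 1.3]
width: 0.003
gripper_force: 0.7
t 7.10 p [ 0.5606 -0.1656  0.0434] yaw 1.553 F [ 0.06 -1.76  1.34] -> shift [ 0.0275 -0.0021 -0.0006] turn -0.007
```

Contact at about 1.8 N. Pushing on slowly.

```bash

python3 -m jog '[[1,0.005,0,0,0],[1,0.005,0,0,0],[1,0.005,0,0,0],[1,0.004,0,0,0]]'
python3 -m jog '[[1,0.003,0,0,0],[1,0.003,0,0,0]]'
python3 -m jog '[[1,0.002,0,0,0],[1,0.001,0,0,0]]'
python3 -c "
from h import *
to(.559,-.138,.044,1.56)"
```

```text
t: 7.5
ee_pos: [0.5603, -0.1466, 0.0426]
eef_rot: [-2.241, -2.201, 0.0]
force: [0.1, -0.8, 1.8]
width: 0.006
gripper_force: 0.7
t: 7.7
ee_pos: [0.5604, -0.1409, 0.0425]
eef_rot: [-2.241, -2.201, 0.0]
force: [-0.6, -2.3, 0.5]
width: 0.001
gripper_force: 0.6
t: 7.9
ee_pos: [0.5605, -0.1394, 0.0427]
eef_rot: [2.241, 2.199, -0.002]
force: [0.6, -7.5, -1.4]
width: 0.006
gripper_force: 3.7
t 7.90 p [ 0.5605 -0.1394  0.0427] yaw 1.552 F [ 0.64 -7.5  -1.38] -> shift [ 0.0013 -0.0015 -0.0013] turn -0.008
```

```bash

python3 -m jog '[[1,0.002,0,0,0],[1,0.001,0,0,0],[1,0,0,0,0]]'
python3 -m jog '[[1,-0.01,0,0,0],[1,-0.015,0,0,0],[1,-0.01,0,-0.02,0],[1,0,0,-0.05,0],[1,0,0,-0.05,0]]'
python3 -m jog '[[1,-0.04,0,0,0],[1,-0.04,0,0,0],[1,-0.04,0,0,0],[1,0,0,0,0]]'
python3 - <<'E'
from h import *
to(.559,-.138,.044)
snap("top","t5.png",(275,165,435,325),3.75)
snap("side","s5.png",(215,220,375,400),3.3)
E
```

```text
t: 8.2
ee_pos: [0.5604, -0.1392, 0.0429]
eef_rot: [2.241, 2.195, -0.004]
force: [1.1, -12.9, -3.3]
width: 0.005
gripper_force: 6.7
t: 8.7
ee_pos: [0.5588, -0.171, 0.1634]
eef_rot: [-2.242, -2.198, 0.003]
force: [1.1, 0.9, 1.3]
width: 0.007
gripper_force: 0.0
t: 9.1
ee_pos: [0.5551, -0.2973, 0.1631]
eef_rot: [2.249, 2.191, -0.004]
force: [0.2, 0.1, 1.0]
width: 0.005
gripper_force: 0.0
t 9.10 p [ 0.5551 -0.2973  0.1631] yaw 1.545 F [0.19 0.08 0.97] -> shift [ 0.1597 -0.0002  0.1186] turn 0.000
```

View pics/t5.png

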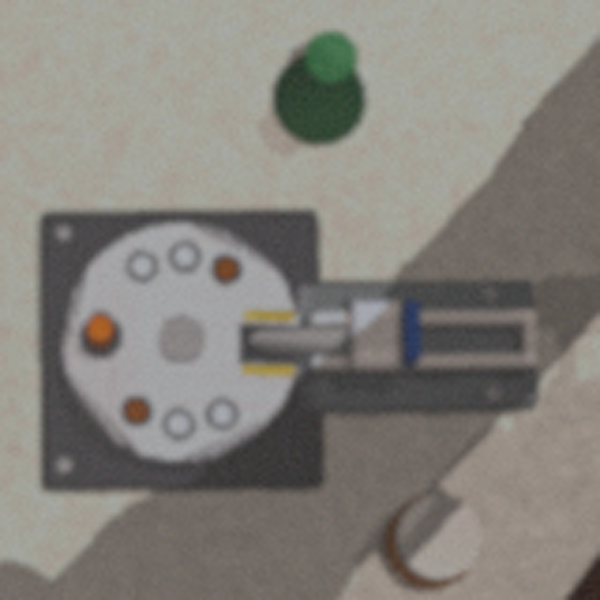

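View pics/s5.png

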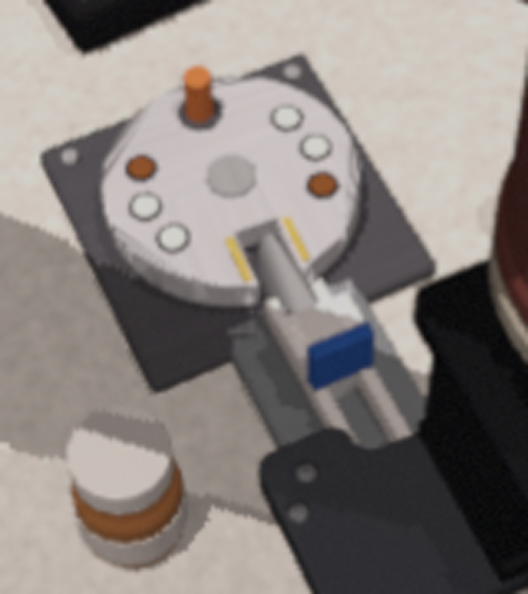

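The tab at (411,331) sits against the bridge, the nose at (248,343) is deep in the slot, and flask and jar are unmoved. The arm is clear, so I hand in.

```bash
python3 -c "
from station import *
print(job_done())"
```

```text
the job is handed in; nothing more can be done
None
```

The carousel is locked: I turned the disc until its slot faced the bar, then pushed the bar home against its stop (the push force rose to about 13 N). The flask and jar were not moved, the meter was never approached, the fingers finished clear, and the job was handed in at about 9 s.

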